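# Fit a fresh liner cup in the filings pot

### The job

Take the wooden lid off the filings pot and set it aside, then nest the taller of the two tapered steel cups upright in the pot: push it down lightly and stop when the cork collar, which it carries down with it, is flush with the pot's rim, because a collar driven well below the rim jams. Then set the lid on the nested cup and let go, leaving the collar flush and the other things on the bench where they are.

Things in the scene. Friction and masses are not known exactly. Their poses are not given: they have to be found in the camera images.
- pot_rim (a point): centre of the mouth of the filings pot, level with its rim. The pot is a dark steel tapered pot fixed to the bench on a round wooden foot (96 mm across, 12 mm thick); its rim is 68 mm across outside, 62 mm inside, 107 mm above the bench, its floor 89 mm below the rim. z up.
- collar (a joint): how far the tapered cork collar in the pot's mouth is pushed down, m: 0 = its top stands 15 mm above the pot's rim, 0.015 = flush, 0.024 = end of travel, jammed. Ring 25 mm tall, 58 mm across the top, bore 49 mm at the top narrowing to 43. Slides under about 7 N (a little more if fast), stays where left without springing back, and bears the weight of cup and lid.
- liner_mid (a point): centre (56 mm above the foot) of the taller loose steel cup, the one to nest: hollow, open-topped, 112 mm tall, wall 2.5 mm, about 150 g, 34 mm across the foot, tapering to 54 mm at 72 mm up, then a straight lip 56 mm across from 76 to 112 mm up. Starts upright on the bench; z along its axis to the open end.
- lid_knob (a point): middle of the knob (22 mm across, 20 mm tall) of the turned wooden lid, about 80 g. Its disc is 66 mm across, 6 mm thick, its top 24 mm and its underside 30 mm below this point; under it a round boss 40 mm across, 8 mm deep, its bottom 38 mm below this point. Starts with the disc lying on the collar's top. z up out of the knob.
- mat_top (a point): centre of the top of a bare black rubber mat, 110 mm by 140 mm (y), 3 mm thick, fixed to the bench in front of the robot and always empty at the start: a handy place for the lid.
- shortcup: the shorter steel cup, 70 mm tall, 48 mm across its rim; origin under its foot. Not to be used.
- brush: bench brush, 170 mm, lying on the bench; origin under its middle. Bystander.
- clamp: wooden ring clamp with a brass band, 138 mm long, 26 mm wide, 22 mm high; origin under its middle. Bystander.
- dapblock: steel doming block, a 55 mm cube; origin under its middle. Bystander.
- jar: glass jar with a green cap, 56 mm across, 85 mm tall; origin under its foot. Bystander.
- liner: the same tall cup; origin under its foot, z along its axis. Lowered into the collar it first touches with its foot about 50 mm below the collar's top, and from there carries the collar down with it.
- lid: the same lid; origin at the bottom of its boss, z up. It fits on the nested cup with its disc on the cup's rim and its boss inside the mouth (51 mm across).
Mind the look-alikes: they are no part of the job. What is shaped like the part that bears pot_rim but pink or yellow is not meant.

How it is judged:
By the outcome, as a careful person would: the job done as asked, in the order asked, and still so for the second after the job is handed in, with the robot touching nothing.
It also fails if it takes over 67 s, if anything falls off the work surface, if the arm or the gripper's body presses on something with over 40 N, if the wrist force passes 120 N, or if a joint passes its speed limit or range.

### The arm

A 7-joint arm with a two-finger parallel gripper is mounted at the origin on the work surface. World frame = base frame: x ahead of the robot, y to its left, z up, the work surface at z = 0. Lengths are in mm, angles in rad, forces in N, time in s.
With the tool pointing down it reaches from about 400 to 850 mm from the base axis. Payload 4.5 kg.
Tool frame: the origin (TCP) lies midway between the tips of the shut fingers; the grasp point (between the pads) lies 19 mm behind it; z points along the fingers, y is the line along which they close (so a half turn about z gives the same grasp; the last joint's range is limited). The gripper opens to 85 mm and grips with 20 to 120 N. Pads are 22 mm wide; open, the fingers measure 114 mm over their backs; the gripper's body (76 mm by 85 mm) begins 54 mm behind the grasp point. The pads swing forward as they close: fully open they stand 13 mm farther back than shut.
Start: joints at [-1.281, 0.689, -0.195, 1.565, 0.157, 0.902, -0.215], TCP at [158.116, 604.693, 231.317] pointing down, gripper open.
Joint ranges: [-3.01, 3.01], [-0.46, 2.08], [-1.47, 1.51], [0.13, 2.56], [-1, 4.14], [0.04, 2.09], [-2.66, 2.66]. Speed limits (rad/s): [2.57, 2.57, 3.14, 3.14, 3.14, 3.14, 3.14].

### API

Orientations are given as [roll, pitch, yaw] about the fixed x, y, z axes, in that order (R = Rz(yaw) Ry(pitch) Rx(roll)).
In Python, from rig import r, grab_frame, workorder gives the robot as it stands.
- The arm moves only by the shell command python3 -m pendant 'ROWS'. ROWS is JSON, a list of rows, each an object of numbers: "rx", "ry", "rz": the turn, a rotation vector about the world's x, y, z normalised to -1 to 1, where 1 is pi rad; "dx", "dy", "dz": the shift along the world's x, y, z normalised to -1 to 1, where 1 is 0.3 m; "gripper": the closure, from -1 (fully open) to 1 (shut), so that 0 is half open. In form: [{"rx": .., "ry": .., "rz": .., "dx": .., "dy": .., "dz": .., "gripper": ..}, ...]. A call has 1 to 20 rows; each row is the pose to reach, as a shift and turn from the pose commanded when the call began, turning the shorter way round; what a row does not reach only later rows make up. A row lasts 1/8 s, in which the tool goes at most 62.5 mm and 10.7 degrees, less where a joint would pass 70% of its speed; a pose out of reach is approached as far as the arm can. A call with a number of a shift or a turn outside -1 to 1 is refused whole. A call with a gripper value outside its range is refused whole. The fingers move at their own pace and stop on an object; the grip force is fixed at half the most. Time passes only in rows, so rows that repeat a pose let the fingers close. It gives the time, the measured TCP pose, the force, the opening and the grip force at its end, in the units of the state.
- r.state(): the state, without advancing time (a new reading comes with each control period).
- grab_frame(name): name is "scene" or "top" or "wrist"; returns a dict with "image" (420x560x3 uint8, red, green, blue), "fx", "fy", "cx", "cy" (pixels), "k1" (the pictures are not rectified: a ray, as slopes to the right and down, at radius r is drawn at 1 + k1 r^2 times it, then the intrinsics apply), "extrinsics" (4x4, takes a point from camera to world coordinates); the wrist camera has in their place "mount" (4x4, takes a point from camera to tool coordinates, whose origin is the TCP and whose axes are the flange's). Camera axes: x right, y up, looking along -z (the intrinsics and any distortion apply to the point x, -y, -z); pixel columns grow to the right and rows downward; lengths in mm; the calibration is good to about 2 mm. A picture is of the moment at which its call begins: read the wrist's pose just before it. There is no depth.
- workorder.close_job(): hands the job in; it is judged then, once.
The state is a dict: "time": time; "q": joint angles; "qd": joint speeds; "tau": joint torques, N m; "eef_pos": TCP position; "tool_rot": TCP orientation; "wrist_force": force on the tool from outside, world axes, zero at the start; "ft_torque": the same for the moment, N m; "gripper_width": opening from 0.0 (shut) to 1.0 (fully open); "grasp_force": force on a finger pad.
Only numpy, scipy, OpenCV 4.12 (cv2) and the standard library are available. Lean on these libraries where they do the work, as an engineer would, in place of code of your own. Each camera call takes 0.05 s, during which the arm holds its last target. There are 200 camera calls.

## Working session

There is one attempt and no reset: what is moved stays moved. The work goes in short steps, Python scripts to look and compute and a shell command to move; the robot and the scene stay as the last step left them, time stands still between calls to the robot, and variables do not carry over. Pictures are saved under pics/ and viewed, at most 10 in all, crops included, and the job is handed in when it is done.

```bash
mkdir -p pics; ls
cat > h.py <<'E'
import numpy as np, cv2
from rig import r, grab_frame
def K(f): return np.array([[f['fx'],0,f['cx']],[0,f['fy'],f['cy']],[0,0,1.]])
def T(f,s=None):
    if 'extrinsics' in f: return np.array(f['extrinsics'])
    from scipy.spatial.transform import Rotation as R
    M=np.eye(4); M[:3,:3]=R.from_euler('xyz',s['tool_rot']).as_matrix(); M[:3,3]=s['eef_pos']
    return M@np.array(f['mount'])
def ray(f,M,u,v):
    a=cv2.undistortPoints(np.array([[[u,v]]],float),K(f),np.array([f['k1'],0,0,0.]))[0,0]
    return M[:3,3], M[:3,:3]@np.array([a[0],-a[1],-1])
def onz(f,M,u,v,z):
    o,d=ray(f,M,u,v); return o+d*(z-o[2])/d[2]
def proj(f,M,p):
    c=np.linalg.inv(M)@np.append(p,1); x,y=c[0]/-c[2],-c[1]/-c[2]; k=1+f['k1']*(x*x+y*y)
    return f['fx']*x*k+f['cx'], f['fy']*y*k+f['cy']
def save(f,n): cv2.imwrite('pics/'+n+'.png',f['image'][:,:,::-1])
E
python3 - <<'E'
from h import *
for n in('scene','top'):
    f=grab_frame(n); save(f,n+'0'); print(n,f['fx'],f['k1'],T(f).round(2).tolist())
s=r.state(); f=grab_frame('wrist'); print(s, f['mount'])
E
```

```text
pics
scene 459.67245896856264 -0.09382354148990225 [[0.86, -0.41, 0.31, 864.79], [0.52, 0.67, -0.53, -622.92], [0.01, 0.61, 0.79, 1026.48], [0.0, 0.0, 0.0, 1.0]]
top 507.10936720429066 0.007740295525393576 [[0.06, 0.98, -0.2, 272.17], [-1.0, 0.06, -0.01, -5.53], [0.0, 0.2, 0.98, 1162.78], [0.0, 0.0, 0.0, 1.0]]
{'time': 0.1, 'q': array([-1.28118643,  0.68992472, -0.19453505,  1.56625363,  0.15730518,
        0.90253983, -0.21509975]), 'qd': array([ 0.00011671, -0.00338834,  0.00104132, -0.00345764,  0.00191029,
        0.00020367,  0.00048335]), 'tau': array([-4.20192708e-03, -5.40599978e+01, -1.27161361e+00, -1.58983147e+01,
        9.40551865e-03,  4.41417302e-03, -1.07283168e-05]), 'eef_pos': array([158.02962209, 604.06566453, 230.5456656 ]), 'tool_rot': array([-3.13986469e+00,  1.24757890e-04,  2.88587586e+00]), 'wrist_force': array([-0.39901556, -0.81995926,  0.13676555]), 'ft_torque': array([0.0110025 , 0.00748278, 0.00369587]), 'grasp_force': 0.0, 'gripper_width': 1.002653803466032} [[ 1.49596165e-03  9.49102875e-01  3.14962689e-01  8.13298556e+01]
 [ 9.99998864e-01 -1.47810378e-03 -2.95550547e-04 -7.26513008e-01]
 [ 1.85039668e-04  3.14962773e-01 -9.49104008e-01 -1.40779070e+02]
 [ 0.00000000e+00  0.00000000e+00  0.00000000e+00  1.00000000e+00]]
```

View pics/scene0.png

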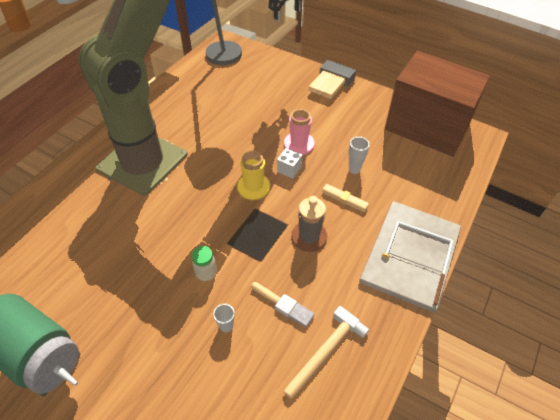

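View pics/top0.png

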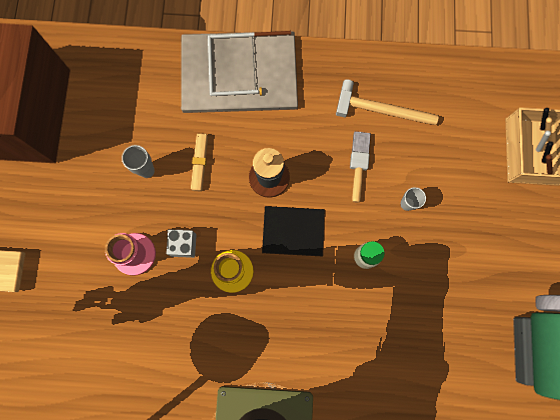

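The scene shows the following, with pixels as scene / top.
- **Pots:** the dark pot with the lid at (311,225) / (268,170), a pink one at (300,130) / (130,252) and a yellow one at (253,175) / (231,270). The dark steel one with the wooden lid is meant.
- **Cups:** (358,155) / (137,160) and (225,318) / (413,198). The first looks taller.

I'll confirm both in one enlarged crop.

Run:
```python
import cv2,numpy as np
s=cv2.imread('pics/scene0.png');t=cv2.imread('pics/top0.png')
c=lambda i,u,v,h:cv2.resize(i[v-h:v+h,u-h:u+h],(260,260),interpolation=cv2.INTER_CUBIC)
h=32
cv2.imwrite('pics/crop.png',np.vstack([np.hstack([c(s,311,222,h),c(s,358,155,h),c(s,225,318,h)]),np.hstack([c(t,268,170,h),c(t,137,160,h),c(t,413,198,h)])]))
```

```text
(no output)
```

View pics/crop.png

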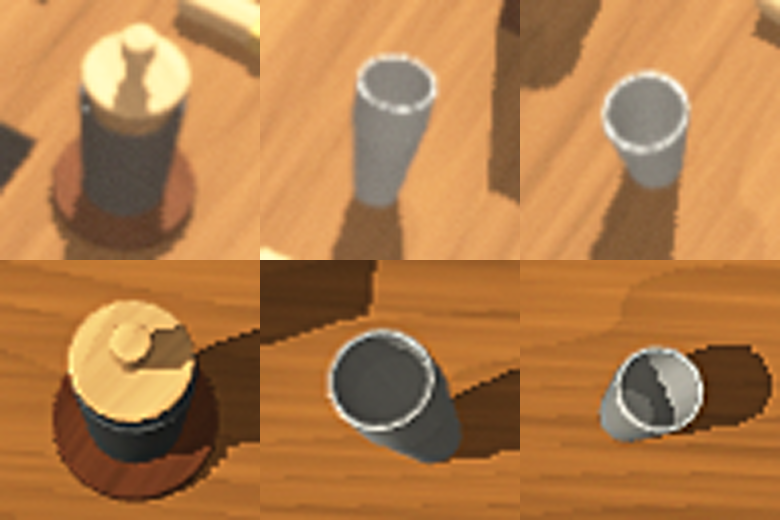

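The crops show three things.
- **Pot:** the dark steel pot carries the wooden lid, with the lid disc centred at scene (312.5,208) / top (268,163).
- **Tall cup:** the (358,155) cup is clearly the taller one, with its rim at scene (359.5,143.5) / top (135,157.5).
- **Short cup:** the other cup, with its rim at scene (224,313.5) / top (415.5,198).

Run:
```python
from h import *
s=grab_frame('scene');t=grab_frame('top')
for n,a,b,z in [('lid',(312.5,208.2),(268,162.9),128),('tall',(359.5,143.4),(134.8,157.6),112),('short',(224,313.6),(415.5,198),70),
 ('mat',(258.5,234.5),(294,231),3),('clamp',(345,197),(200,161),20),('clampA',None,(201,135),20),('clampB',None,(199,189),20),('knob',(312.5,201.5),(267.5,158),158)]:
    P=[]
    for f,p in((s,a),(t,b)):
        if p: P.append(onz(f,T(f),*p,z).round(0))
    if a:
        (o,d),(o2,d2)=ray(s,T(s),*a),ray(t,T(t),*b)
        k=np.linalg.lstsq(np.c_[d,-d2],o2-o,rcond=None)[0]; P.append(((o+d*k[0]+o2+d2*k[1])/2).round(1)); P.append(np.linalg.norm(o+d*k[0]-o2-d2*k[1]).round(1))
    print(n,*P)
print(r.state()['eef_pos'],r.state()['tool_rot'])
```

```text
lid [577.  23. 128.] [574.  22. 128.] [575.7  23.2 126.7] 2.3
tall [574. 312. 112.] [573. 310. 112.] [573.6 310.2 112.9] 1.4
short [ 533. -303.   70.] [ 531. -306.   70.] [ 532.2 -304.5   70.5] 3.7
mat [456. -43.   3.] [452. -44.   3.] [453.4 -43.    1.1] 4.2
clamp [602. 185.  20.] [601. 185.  20.] [601.4 185.   19.4] 0.9
clampA [665. 188.  20.]
clampB [534. 181.  20.]
knob [577.  20. 158.] [576.  23. 158.] [576.2  22.8 155. ] 1.9
[158.09328568 604.38138248 230.91977357] [-3.14077228e+00  9.02329941e-05  2.88585911e+00]
```

Run:
```python
from h import *
s=grab_frame('scene');t=grab_frame('top')
for p in [(222,52),(330,80),(290,20),(390,130),(466,162)]: print(p,onz(s,T(s),*p,0).round(0))
print(proj(s,T(s),np.array([158,604,230.])),proj(t,T(t),np.array([158,604,230.])))
```

```text
(222, 52) [-137.  612.    0.]
(330, 80) [305. 673.   0.]
(290, 20) [-34. 961.   0.]
(390, 130) [598. 539.   0.]
(466, 162) [861. 532.   0.]
(np.float64(287.196505979182), np.float64(19.43929865119435)) (np.float64(-77.61769097640922), np.float64(354.4834745529489))
```

```bash
python3 -m pendant '[{"rz":0.0815,"dx":0.667,"dy":-0.967,"dz":0.1,"gripper":-1},{"rz":0.0815,"dx":0.667,"dy":-0.967,"dz":0.1,"gripper":-1},{"rz":0.0815,"dx":0.667,"dy":-0.967,"dz":0.1,"gripper":-1},{"rz":0.0815,"dx":0.667,"dy":-0.967,"dz":0.1,"gripper":-1},{"rz":0.0815,"dx":0.667,"dy":-0.967,"dz":0.1,"gripper":-1},{"rz":0.0815,"dx":0.667,"dy":-0.967,"dz":0.1,"gripper":-1},{"rz":0.0815,"dx":0.667,"dy":-0.967,"dz":0.1,"gripper":-1}]'
```

```text
schema error: expected keys rx, ry, rz, dx, dy, dz, gripper
```

```bash
python3 -m pendant '[{"rx":0,"ry":0,"rz":0.0815,"dx":0.667,"dy":-0.967,"dz":0.1,"gripper":-1},{"rx":0,"ry":0,"rz":0.0815,"dx":0.667,"dy":-0.967,"dz":0.1,"gripper":-1},{"rx":0,"ry":0,"rz":0.0815,"dx":0.667,"dy":-0.967,"dz":0.1,"gripper":-1},{"rx":0,"ry":0,"rz":0.0815,"dx":0.667,"dy":-0.967,"dz":0.1,"gripper":-1},{"rx":0,"ry":0,"rz":0.0815,"dx":0.667,"dy":-0.967,"dz":0.1,"gripper":-1},{"rx":0,"ry":0,"rz":0.0815,"dx":0.667,"dy":-0.967,"dz":0.1,"gripper":-1},{"rx":0,"ry":0,"rz":0.0815,"dx":0.667,"dy":-0.967,"dz":0.1,"gripper":-1}]'
```

```text
time: 1.23
eef_pos: [360.7, 311.0, 261.5]
tool_rot: [-3.14, 0.001, 3.134]
wrist_force: [-0.2, 0.9, 0.4]
gripper_width: 1.003
grasp_force: 0.0
```

```bash
python3 -m pendant '[{"rx":0,"ry":0,"rz":0,"dx":0.726,"dy":-0.97,"dz":0,"gripper":-1},{"rx":0,"ry":0,"rz":0,"dx":0.726,"dy":-0.97,"dz":0,"gripper":-1},{"rx":0,"ry":0,"rz":0,"dx":0.726,"dy":-0.97,"dz":0,"gripper":-1},{"rx":0,"ry":0,"rz":0,"dx":0.726,"dy":-0.97,"dz":0,"gripper":-0.3},{"rx":0,"ry":0,"rz":0,"dx":0.726,"dy":-0.97,"dz":0,"gripper":-0.3},{"rx":0,"ry":0,"rz":0,"dx":0.726,"dy":-0.97,"dz":0,"gripper":-0.3},{"rx":0,"ry":0,"rz":0,"dx":0.726,"dy":-0.97,"dz":0,"gripper":-0.3},{"rx":0,"ry":0,"rz":0,"dx":0.726,"dy":-0.97,"dz":0,"gripper":-0.3}]'
python3 - <<'E'
from h import *
s=r.state(); f=grab_frame('wrist'); save(f,'w1'); print(s['eef_pos'],s['tool_rot'])
import pickle; pickle.dump((s,f),open('w1.pkl','wb'))
E
```

```text
time: 2.22
eef_pos: [575.7, 25.6, 261.1]
tool_rot: [3.14, -0.001, -3.14]
wrist_force: [0.1, 0.6, -0.5]
gripper_width: 0.652
grasp_force: 0.0
[575.65048644  25.55022741 261.10008309] [ 3.13994170e+00 -6.52183013e-04 -3.13952675e+00]
```

View pics/w1.png

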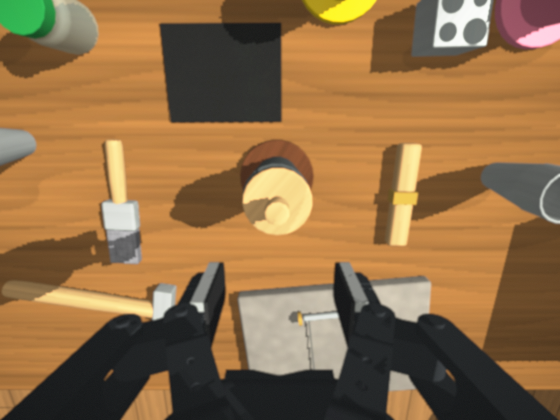

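The wrist view shows the lid disc at about (277.5,201) and the knob top at about (277,212). The fingers are at the bottom and the mat is at (223,72).

Run:
```python
from h import *
import pickle; s,f=pickle.load(open('w1.pkl','rb')); M=T(f,s)
hsv=cv2.cvtColor(f['image'],cv2.COLOR_RGB2HSV)
m=cv2.inRange(hsv,(12,60,190),(30,190,255)); m[:150]=0;m[250:]=0;m[:,:230]=0;m[:,330:]=0
c=max(cv2.findContours(m,0,2)[0],key=cv2.contourArea); print(cv2.contourArea(c),cv2.boundingRect(c),cv2.minEnclosingCircle(c))
(u,v),_=cv2.minEnclosingCircle(c)
print('disc',onz(f,M,u,v,128),onz(f,M,277.5,201,128),'knob',onz(f,M,277,212,162))
print(proj(f,M,np.array(s['eef_pos'])-[0,0,100]))
print('mat',onz(f,M,223,72,3),onz(f,M,162,24,3),onz(f,M,281,122,3))
```

```text
6678.0 (230, 150, 100, 100) ((279.5, 199.5), 70.00366973876953)
disc [571.84519322  25.7388725  128.        ] [573.30004181  23.88437677 128.        ] knob [572.92179063  23.58004293 162.        ]
(np.float64(279.37352847718233), np.float64(214.79302017763823))
mat [449.79957082 -41.67724004   3.        ] [ 399.97961891 -108.51416614    3.        ] [506.69105795  27.71919566   3.        ]
```

```bash
python3 -m pendant '[{"rx":0,"ry":0,"rz":0,"dx":-0.006,"dy":0,"dz":-0.2,"gripper":-0.3},{"rx":0,"ry":0,"rz":0,"dx":-0.006,"dy":0,"dz":-0.35,"gripper":-0.3},{"rx":0,"ry":0,"rz":0,"dx":-0.006,"dy":0,"dz":-0.42,"gripper":-0.3},{"rx":0,"ry":0,"rz":0,"dx":-0.006,"dy":0,"dz":-0.42,"gripper":-0.3},{"rx":0,"ry":0,"rz":0,"dx":-0.006,"dy":0,"dz":-0.42,"gripper":1},{"rx":0,"ry":0,"rz":0,"dx":-0.006,"dy":0,"dz":-0.42,"gripper":1},{"rx":0,"ry":0,"rz":0,"dx":-0.006,"dy":0,"dz":-0.42,"gripper":1},{"rx":0,"ry":0,"rz":0,"dx":-0.006,"dy":0,"dz":-0.42,"gripper":1},{"rx":0,"ry":0,"rz":0,"dx":-0.006,"dy":0,"dz":-0.42,"gripper":1},{"rx":0,"ry":0,"rz":0,"dx":-0.006,"dy":0,"dz":-0.42,"gripper":1}]'
```

```text
time: 3.52
eef_pos: [575.2, 24.2, 136.7]
tool_rot: [3.141, 0.003, -3.141]
wrist_force: [-1.0, 1.3, 5.7]
gripper_width: 0.232
grasp_force: 58.6
```

```bash
python3 -m pendant '[{"rx":0,"ry":0,"rz":0,"dx":0,"dy":0,"dz":0.08,"gripper":1},{"rx":0,"ry":0,"rz":0,"dx":0,"dy":0,"dz":0.2,"gripper":1},{"rx":0,"ry":0,"rz":0,"dx":-0.2,"dy":-0.11,"dz":0.2,"gripper":1},{"rx":0,"ry":0,"rz":0,"dx":-0.4,"dy":-0.22,"dz":0.2,"gripper":1},{"rx":0,"ry":0,"rz":0,"dx":-0.407,"dy":-0.222,"dz":0.05,"gripper":1},{"rx":0,"ry":0,"rz":0,"dx":-0.407,"dy":-0.222,"dz":-0.15,"gripper":1},{"rx":0,"ry":0,"rz":0,"dx":-0.407,"dy":-0.222,"dz":-0.3,"gripper":1},{"rx":0,"ry":0,"rz":0,"dx":-0.407,"dy":-0.222,"dz":-0.3,"gripper":1},{"rx":0,"ry":0,"rz":0,"dx":-0.407,"dy":-0.222,"dz":-0.3,"gripper":1}]'
python3 - <<'E'
from h import *
f=grab_frame('scene'); a=f['image'][150:300,200:400]; cv2.imwrite('pics/s2.png',cv2.resize(a,None,fx=4,fy=4,interpolation=2)[:,:,::-1])
s=r.state();f=grab_frame('wrist'); save(f,'w2'); print(s['eef_pos'])
E
```

```text
time: 4.65
eef_pos: [452.8, -43.0, 46.6]
tool_rot: [3.142, 0.002, -3.141]
wrist_force: [0.1, 0.1, -0.7]
gripper_width: 0.24
grasp_force: 58.8
[453.30479439 -43.06819999  47.08572919]
```

View pics/s2.png

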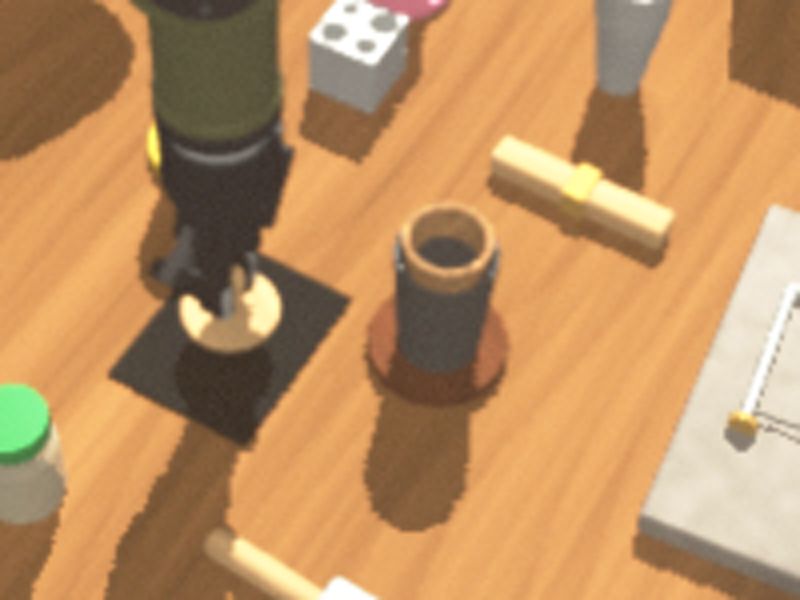

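The scene crop shows the lid held level over the mat. The cork collar stands above the rim of the pot, with the ring top centred at full-image (311.8,211.8).

```bash
python3 -m pendant '[{"rx":0,"ry":0,"rz":0,"dx":0,"dy":0,"dz":-0.04,"gripper":1},{"rx":0,"ry":0,"rz":0,"dx":0,"dy":0,"dz":-0.06,"gripper":1},{"rx":0,"ry":0,"rz":0,"dx":0,"dy":0,"dz":-0.068,"gripper":1},{"rx":0,"ry":0,"rz":0,"dx":0,"dy":0,"dz":-0.07,"gripper":1}]'
python3 - <<'E'
from h import *
s=grab_frame('scene')
print(onz(s,T(s),311.8,211.8,122))
E
```

```text
time: 5.25
eef_pos: [452.0, -43.0, 25.7]
tool_rot: [-3.141, 0.001, -3.141]
wrist_force: [-2.4, -0.1, 26.3]
gripper_width: 0.233
grasp_force: 61.4
[578.92583518  16.70603595 122.        ]
```

```bash
python3 -m pendant '[{"rx":0,"ry":0,"rz":0,"dx":0,"dy":0,"dz":0.003,"gripper":-0.3},{"rx":0,"ry":0,"rz":0,"dx":0,"dy":0,"dz":0.003,"gripper":-0.3},{"rx":0,"ry":0,"rz":0,"dx":0,"dy":0,"dz":0.003,"gripper":-0.3},{"rx":0,"ry":0,"rz":0,"dx":0,"dy":0,"dz":0.15,"gripper":-0.5},{"rx":0,"ry":0,"rz":0,"dx":0,"dy":0,"dz":0.35,"gripper":-1},{"rx":0,"ry":0,"rz":0,"dx":0,"dy":0,"dz":0.55,"gripper":-1},{"rx":0,"ry":0,"rz":0,"dx":0.2,"dy":0.12,"dz":0.7,"gripper":-1},{"rx":0,"ry":0,"rz":0,"dx":0.4,"dy":0.22,"dz":0.76,"gripper":-1},{"rx":0,"ry":0,"rz":0,"dx":0.407,"dy":0.222,"dz":0.76,"gripper":-1},{"rx":0,"ry":0,"rz":0,"dx":0.407,"dy":0.222,"dz":0.76,"gripper":-1},{"rx":0,"ry":0,"rz":0,"dx":0.407,"dy":0.222,"dz":0.76,"gripper":-1}]'
python3 - <<'E'
from h import *
import pickle
s=r.state();f=grab_frame('wrist'); pickle.dump((s,f),open('w3.pkl','wb'))
t=grab_frame('top')
A=cv2.resize(f['image'][130:270,210:350],(400,400),interpolation=2)
u,v=map(int,proj(t,T(t),np.array([574,23.6,122])))
B=cv2.resize(f['image'][20:140,150:300],(400,320),interpolation=2)
B=np.vstack([B,np.zeros((80,400,3),np.uint8)])
cv2.imwrite('pics/w3.png',np.hstack([A,B])[:,:,::-1]); print(s['eef_pos'],s['tool_rot'],u,v)
E
```

```text
time: 6.68
eef_pos: [572.5, 22.6, 251.3]
tool_rot: [-3.14, -0.003, 3.141]
wrist_force: [-0.2, 0.7, -0.6]
gripper_width: 0.994
grasp_force: 0.0
[572.49038147  22.57083744 251.2655602 ] [-3.14034348 -0.00328879  3.14139968] 267 163
```

View pics/w3.png

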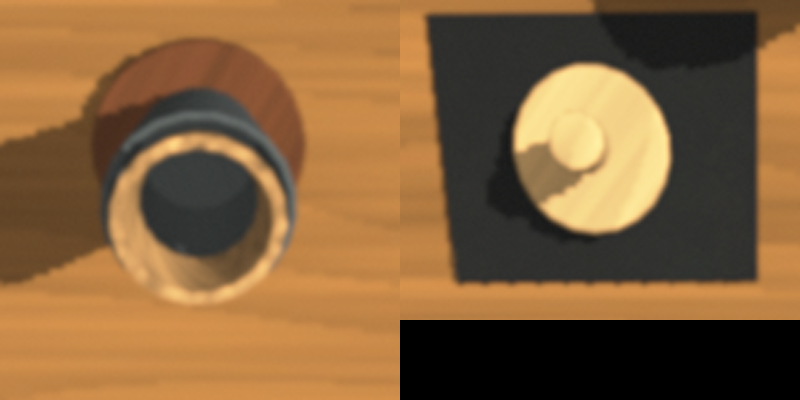

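The lid lies upright on the mat, with its knob at about (217,73). The collar ring is centred at about (279.5,206.5).

Run:
```python
from h import *
import pickle; s,f=pickle.load(open('w3.pkl','rb')); M=T(f,s)
for v in (206.5,): print('collar',onz(f,M,279.5,v,122))
print('edges',[onz(f,M,u,v,122).round(1)[:2] for u,v in((247.5,206.5),(311.5,206.5),(279.5,176.2),(279.5,236.7))])
print('knob',onz(f,M,216.8,72.9,51))
```

```text
collar [573.96982885  22.39488894 122.        ]
edges [array([574. ,  -7.1]), array([573.9,  51.9]), array([545.7,  22.3]), array([604.1,  22.5])]
knob [453.22531017 -41.81431809  51.        ]
```

```bash
python3 -m pendant '[{"rx":0,"ry":0,"rz":0,"dx":0,"dy":0.2,"dz":0,"gripper":-1},{"rx":0,"ry":0,"rz":0,"dx":0,"dy":0.956,"dz":0,"gripper":-1},{"rx":0,"ry":0,"rz":0,"dx":0,"dy":0.956,"dz":0,"gripper":-1},{"rx":0,"ry":0,"rz":0,"dx":0,"dy":0.956,"dz":0,"gripper":-1},{"rx":0,"ry":0,"rz":0,"dx":0,"dy":0.956,"dz":0,"gripper":-1},{"rx":0,"ry":0,"rz":0,"dx":0,"dy":0.956,"dz":0,"gripper":-1},{"rx":0,"ry":0,"rz":0,"dx":0,"dy":0.956,"dz":0,"gripper":-1},{"rx":0,"ry":0,"rz":0,"dx":0,"dy":0.956,"dz":0,"gripper":-1}]'
python3 - <<'E'
from h import *
import pickle
s=r.state();f=grab_frame('wrist'); pickle.dump((s,f),open('w4.pkl','wb'))
A=cv2.resize(f['image'][120:270,205:355],(600,600),interpolation=2)
cv2.imwrite('pics/w4.png',A[:,:,::-1]); print(s['eef_pos'],s['tool_rot'])
E
```

```text
time: 7.78
eef_pos: [574.8, 307.7, 252.2]
tool_rot: [-3.14, -0.0, 3.139]
wrist_force: [-0.5, -0.3, 0.4]
gripper_width: 0.999
grasp_force: 0.0
[574.78563795 307.74857158 252.15856679] [-3.13970195e+00 -6.19686504e-05  3.13889493e+00]
```

View pics/w4.png

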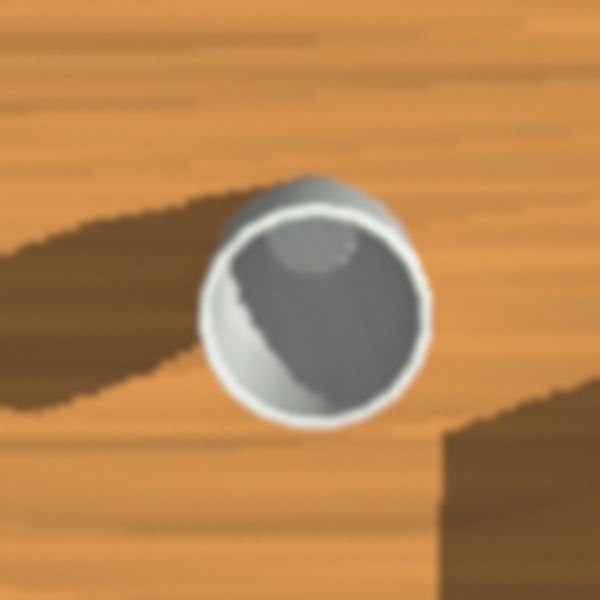

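The tall cup's rim is centred at about crop (315,316), which is full-image (283.8,199).

Run:
```python
from h import *
import pickle; s,f=pickle.load(open('w4.pkl','rb')); M=T(f,s)
e=[onz(f,M,205+u/4,120+v/4,112) for u,v in((198,316),(432,316),(315,202),(315,430))]
print(np.round(e,1), onz(f,M,283.8,199,112))
```

```text
[[572.6 283.7 112. ]
 [572.6 339.4 112. ]
 [545.2 311.4 112. ]
 [601.6 311.6 112. ]] [572.57317761 311.57687987 112.        ]
```

```bash
python3 -m pendant '[{"rx":0,"ry":0,"rz":0,"dx":-0.005,"dy":0,"dz":-0.15,"gripper":-1},{"rx":0,"ry":0,"rz":0,"dx":-0.005,"dy":0,"dz":-0.3,"gripper":-1},{"rx":0,"ry":0,"rz":0,"dx":-0.005,"dy":0,"dz":-0.4,"gripper":-1},{"rx":0,"ry":0,"rz":0,"dx":-0.005,"dy":0,"dz":-0.5,"gripper":-1},{"rx":0,"ry":0,"rz":0,"dx":-0.005,"dy":0,"dz":-0.6,"gripper":-1},{"rx":0,"ry":0,"rz":0,"dx":-0.005,"dy":0,"dz":-0.6,"gripper":-1},{"rx":0,"ry":0,"rz":0,"dx":-0.005,"dy":0,"dz":-0.6,"gripper":0},{"rx":0,"ry":0,"rz":0,"dx":-0.005,"dy":0,"dz":-0.6,"gripper":1},{"rx":0,"ry":0,"rz":0,"dx":-0.005,"dy":0,"dz":-0.6,"gripper":1},{"rx":0,"ry":0,"rz":0,"dx":-0.005,"dy":0,"dz":-0.6,"gripper":1},{"rx":0,"ry":0,"rz":0,"dx":-0.005,"dy":0,"dz":-0.6,"gripper":1}]'
```

```text
time: 9.2
eef_pos: [574.0, 311.2, 74.5]
tool_rot: [3.14, 0.003, -3.141]
wrist_force: [-1.0, 0.2, 6.6]
gripper_width: 0.643
grasp_force: 63.6
```

```bash
python3 -m pendant '[{"rx":0,"ry":0,"rz":0,"dx":0,"dy":0,"dz":0.1,"gripper":1},{"rx":0,"ry":0,"rz":0,"dx":0,"dy":0,"dz":0.25,"gripper":1},{"rx":0,"ry":0,"rz":0,"dx":0,"dy":-0.05,"dz":0.4,"gripper":1},{"rx":0,"ry":0,"rz":0,"dx":0.005,"dy":-0.2,"dz":0.5,"gripper":1},{"rx":0,"ry":0,"rz":0,"dx":0.005,"dy":-0.4,"dz":0.5,"gripper":1},{"rx":0,"ry":0,"rz":0,"dx":0.005,"dy":-0.6,"dz":0.5,"gripper":1},{"rx":0,"ry":0,"rz":0,"dx":0.005,"dy":-0.8,"dz":0.5,"gripper":1},{"rx":0,"ry":0,"rz":0,"dx":0.005,"dy":-0.93,"dz":0.5,"gripper":1},{"rx":0,"ry":0,"rz":0,"dx":0.005,"dy":-0.961,"dz":0.5,"gripper":1},{"rx":0,"ry":0,"rz":0,"dx":0.005,"dy":-0.961,"dz":0.5,"gripper":1},{"rx":0,"ry":0,"rz":0,"dx":0.005,"dy":-0.961,"dz":0.5,"gripper":1},{"rx":0,"ry":0,"rz":0,"dx":0.005,"dy":-0.961,"dz":0.5,"gripper":1}]'
python3 - <<'E'
from h import *
f=grab_frame('scene'); A=cv2.resize(f['image'][130:260,260:370],None,fx=3.6,fy=4,interpolation=2)
t=grab_frame('top'); B=cv2.resize(t['image'][110:240,215:325],None,fx=3.6,fy=4,interpolation=2)
cv2.imwrite('pics/s5.png',np.hstack([A,B])[:,:,::-1]); print(r.state()['eef_pos'],r.state()['gripper_width'])
E
```

```text
time: 10.7
eef_pos: [574.2, 24.1, 222.4]
tool_rot: [3.141, 0.0, -3.138]
wrist_force: [0.4, 0.4, -2.1]
gripper_width: 0.649
grasp_force: 63.8
[574.19354405  23.35308823 222.33459522] 0.6482202574266072
```

View pics/s5.png

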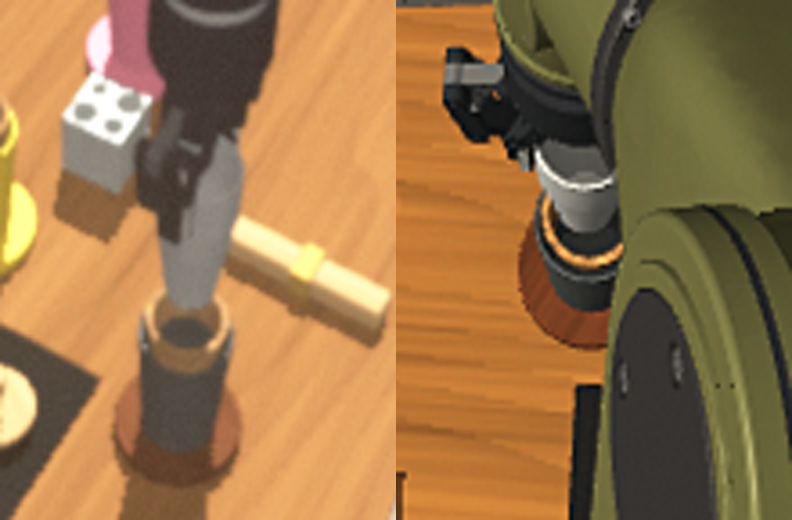

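The cup hangs upright over the collar. In the scene half its foot is above the bore at crop (190,300), with the ring at (187,330). I'm lowering it in.

```bash
python3 -m pendant '[{"rx":0,"ry":0,"rz":0,"dx":0,"dy":0,"dz":-0.07,"gripper":1},{"rx":0,"ry":0,"rz":0,"dx":0,"dy":0,"dz":-0.14,"gripper":1},{"rx":0,"ry":0,"rz":0,"dx":0,"dy":0,"dz":-0.2,"gripper":1},{"rx":0,"ry":0,"rz":0,"dx":0,"dy":0,"dz":-0.23,"gripper":1},{"rx":0,"ry":0,"rz":0,"dx":0,"dy":0,"dz":-0.23,"gripper":1},{"rx":0,"ry":0,"rz":0,"dx":0,"dy":0,"dz":-0.23,"gripper":1}]'
```

```text
time: 11.55
eef_pos: [574.5, 22.3, 153.9]
tool_rot: [3.141, 0.001, -3.141]
wrist_force: [0.8, -0.3, -0.7]
gripper_width: 0.649
grasp_force: 63.8
```

Now 1.5 mm steps to find the contact.

```bash
for i in 1; do python3 -m pendant '[{"rx":0,"ry":0,"rz":0,"dx":0,"dy":0,"dz":-0.007,"gripper":1},{"rx":0,"ry":0,"rz":0,"dx":0,"dy":0,"dz":-0.013,"gripper":1},{"rx":0,"ry":0,"rz":0,"dx":0,"dy":0,"dz":-0.013,"gripper":1}]'; done|grep -E "pos|force"
python3 -m pendant '[{"rx":0,"ry":0,"rz":0,"dx":0,"dy":0,"dz":-0.005,"gripper":1},{"rx":0,"ry":0,"rz":0,"dx":0,"dy":0,"dz":-0.005,"gripper":1}]'|grep -E "pos|force"
python3 -m pendant '[{"rx":0,"ry":0,"rz":0,"dx":0,"dy":0,"dz":-0.005,"gripper":1},{"rx":0,"ry":0,"rz":0,"dx":0,"dy":0,"dz":-0.005,"gripper":1}]'|grep -E "pos|force"
python3 -m pendant '[{"rx":0,"ry":0,"rz":0,"dx":0,"dy":0,"dz":-0.005,"gripper":1},{"rx":0,"ry":0,"rz":0,"dx":0,"dy":0,"dz":-0.005,"gripper":1}]'|grep -E "pos|force"
python3 -m pendant '[{"rx":0,"ry":0,"rz":0,"dx":0,"dy":0,"dz":-0.005,"gripper":1},{"rx":0,"ry":0,"rz":0,"dx":0,"dy":0,"dz":-0.005,"gripper":1}]'|grep -E "pos|force"
```

```text
eef_pos: [574.8, 22.1, 149.7]
wrist_force: [2.3, -0.9, 0.7]
grasp_force: 63.9
eef_pos: [574.9, 22.1, 148.1]
wrist_force: [2.1, 0.4, 0.5]
grasp_force: 63.9
eef_pos: [575.0, 22.1, 146.6]
wrist_force: [4.6, -1.0, 0.9]
grasp_force: 64.0
eef_pos: [575.0, 22.1, 145.3]
wrist_force: [5.3, -1.1, 4.3]
grasp_force: 64.3
eef_pos: [575.0, 22.1, 143.8]
wrist_force: [5.2, -0.7, 5.0]
grasp_force: 64.3
```

```bash
python3 -m pendant '[{"rx":0,"ry":0,"rz":0,"dx":0.004,"dy":0,"dz":-0.005,"gripper":1},{"rx":0,"ry":0,"rz":0,"dx":0.004,"dy":0,"dz":-0.01,"gripper":1}]'|grep -E "pos|force"
python3 -m pendant '[{"rx":0,"ry":0,"rz":0,"dx":0,"dy":0,"dz":-0.005,"gripper":1},{"rx":0,"ry":0,"rz":0,"dx":0,"dy":0,"dz":-0.01,"gripper":1}]'|grep -E "pos|force"
python3 -m pendant '[{"rx":0,"ry":0,"rz":0,"dx":0,"dy":0,"dz":-0.005,"gripper":1},{"rx":0,"ry":0,"rz":0,"dx":0,"dy":0,"dz":-0.008,"gripper":1},{"rx":0,"ry":0,"rz":0,"dx":0,"dy":0,"dz":-0.008,"gripper":1}]'|grep -E "pos|force"
python3 - <<'E'
from h import *
f=grab_frame('scene'); A=cv2.resize(f['image'][170:260,270:350],None,fx=6.6,fy=6.6,interpolation=2)
cv2.imwrite('pics/s6.png',A[:,:,::-1]); print(r.state()['eef_pos'],r.state()['wrist_force'])
E
```

```text
eef_pos: [575.3, 22.1, 140.6]
wrist_force: [3.2, -1.2, 5.7]
grasp_force: 64.4
eef_pos: [575.3, 22.1, 137.6]
wrist_force: [2.9, -0.5, 6.1]
grasp_force: 64.4
eef_pos: [575.3, 22.1, 135.1]
wrist_force: [2.7, -1.7, 5.2]
grasp_force: 64.4
[575.27884149  22.06595774 135.11697792] [ 4.15255477 -1.60080469  5.68284791]
```

View pics/s6.png

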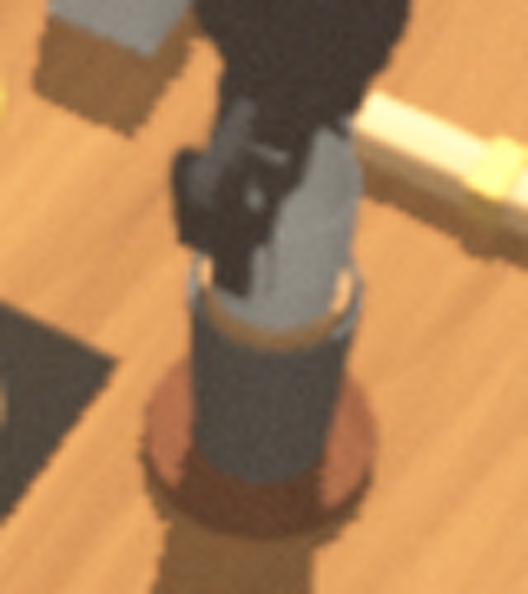

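The collar ring still shows a few mm above the rim, along the lower edge at crop (270,335). That matches about 11 mm of travel. From contact at TCP z of about 146.3, flush should be at about 131.4.

```bash
python3 -m pendant '[{"rx":0,"ry":0,"rz":0,"dx":0.002,"dy":0,"dz":-0.005,"gripper":1},{"rx":0,"ry":0,"rz":0,"dx":0.002,"dy":0,"dz":-0.01,"gripper":1},{"rx":0,"ry":0,"rz":0,"dx":0.002,"dy":0,"dz":-0.0125,"gripper":1},{"rx":0,"ry":0,"rz":0,"dx":0.002,"dy":0,"dz":-0.0125,"gripper":1}]'
python3 - <<'E'
from h import *
f=grab_frame('scene'); A=cv2.resize(f['image'][190:250,280:340],None,fx=6.6,fy=6.6,interpolation=2)
import cv2
o=cv2.imread('pics/s6.png')
cv2.imwrite('pics/s7_a.png',A[:,:,::-1]); np.save('s7.npy',f['image'])
M=T(f)
for z in (107,109,122):  # near side outer rim edge facing the camera
    d=M[:2,3]-[574.5,22.5]; d/=np.linalg.norm(d)
    print(z,[np.round(proj(f,M,np.append(np.array([574.5,22.5])+rr*d,z)),2) for rr in (28,29,31,34)])
E
```

```text
time: 14.35
eef_pos: [575.4, 22.1, 131.2]
tool_rot: [-3.141, -0.001, -3.141]
wrist_force: [2.9, -0.8, 4.5]
gripper_width: 0.645
grasp_force: 64.4
107 [array([310.09, 222.03]), array([310.06, 222.36]), array([309.99, 223.  ]), array([309.89, 223.97])]
109 [array([310.14, 221.56]), array([310.11, 221.88]), array([310.04, 222.53]), array([309.94, 223.5 ])]
122 [array([310.46, 218.42]), array([310.42, 218.75]), array([310.36, 219.4 ]), array([310.26, 220.37])]
```

```bash
python3 -m pendant '[{"rx":0,"ry":0,"rz":0,"dx":0,"dy":0,"dz":0,"gripper":-1},{"rx":0,"ry":0,"rz":0,"dx":0,"dy":0,"dz":0,"gripper":-1},{"rx":0,"ry":0,"rz":0,"dx":0,"dy":0,"dz":0,"gripper":-1},{"rx":0,"ry":0,"rz":0,"dx":0,"dy":0,"dz":0,"gripper":-1},{"rx":0,"ry":0,"rz":0,"dx":0,"dy":0,"dz":0.06,"gripper":-1},{"rx":0,"ry":0,"rz":0,"dx":0,"dy":0,"dz":0.15,"gripper":-1},{"rx":0,"ry":0,"rz":0,"dx":0,"dy":0,"dz":0.3,"gripper":-1},{"rx":0,"ry":0,"rz":0,"dx":0,"dy":0,"dz":0.45,"gripper":-1},{"rx":0,"ry":0,"rz":0,"dx":0,"dy":0,"dz":0.53,"gripper":-1},{"rx":0,"ry":0,"rz":0,"dx":0,"dy":0,"dz":0.53,"gripper":-1},{"rx":0,"ry":0,"rz":0,"dx":0,"dy":0,"dz":0.53,"gripper":-1}]'
python3 - <<'E'
from h import *
import pickle
s=r.state(); f=grab_frame('wrist'); g=grab_frame('scene'); pickle.dump((s,f),open('w8.pkl','wb'))
A=cv2.resize(f['image'][120:240,215:335],(400,400),interpolation=2)
B=cv2.resize(g['image'][170:250,270:350],(400,400),interpolation=2)
cv2.imwrite('pics/w8.png',np.hstack([A,B])[:,:,::-1])
E
```

```text
time: 15.78
eef_pos: [575.2, 21.8, 289.2]
tool_rot: [-3.141, -0.002, -3.141]
wrist_force: [-0.2, -0.2, 0.0]
gripper_width: 1.002
grasp_force: 0.0
```

View pics/w8.png

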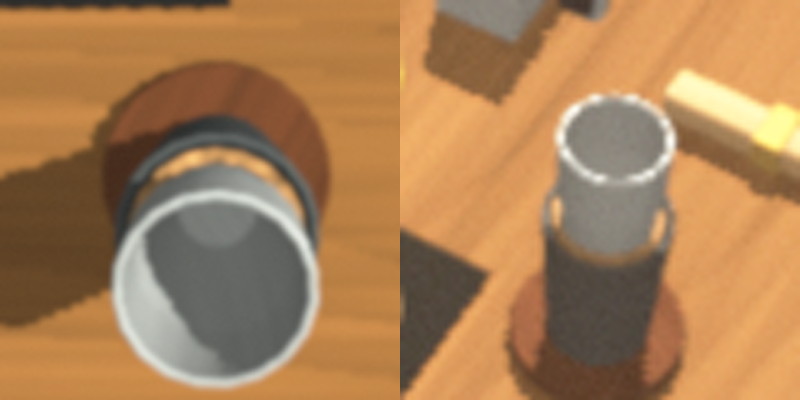

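The cup stands upright with the collar flush, its rim centred at wrist (279.8,206.4) / scene (313.2,198). That was my last picture, so I continue on numbers.

Run:
```python
from h import *
import pickle
s,f=pickle.load(open('w8.pkl','rb')); M=T(f,s); g=grab_frame('scene')
e=[onz(f,M,215+u*.3,120+v*.3,169) for u,v in((113,288),(319,288),(216,190),(216,386))]
print(np.round(e,1)); print(onz(g,T(g),313.2,198,169))
a,b=ray(f,M,279.8,206.4),ray(g,T(g),313.2,198)
k=np.linalg.lstsq(np.c_[a[1],-b[1]],b[0]-a[0],rcond=None)[0]; print(a[0]+a[1]*k[0],b[0]+b[1]*k[1])
# dark pot-rim vs cork: near side column profile in scene at pot
print(g['image'][214:230,309:312].mean(1).round(0).tolist())
```

```text
[[574.   -5.5 169. ]
 [573.9  49.6 169. ]
 [547.4  22.  169. ]
 [602.2  22.1 169. ]]
[576.46580845  22.08467918 169.        ]
[574.54460942  22.03585282 167.03095327] [575.94941832  23.23987348 167.46426169]
[[138.0, 133.0, 122.0], [140.0, 134.0, 125.0], [136.0, 130.0, 121.0], [136.0, 132.0, 123.0], [136.0, 131.0, 122.0], [134.0, 128.0, 119.0], [137.0, 121.0, 105.0], [140.0, 111.0, 83.0], [126.0, 98.0, 72.0], [99.0, 84.0, 69.0], [83.0, 74.0, 65.0], [82.0, 73.0, 66.0], [82.0, 74.0, 66.0], [82.0, 73.0, 65.0], [83.0, 74.0, 66.0], [82.0, 74.0, 66.0]]
```

```bash
python3 -m pendant '[{"rx":0,"ry":0,"rz":0,"dx":-0.2,"dy":-0.11,"dz":0,"gripper":-0.3},{"rx":0,"ry":0,"rz":0,"dx":-0.413,"dy":-0.217,"dz":0,"gripper":-0.3},{"rx":0,"ry":0,"rz":0,"dx":-0.413,"dy":-0.217,"dz":-0.2,"gripper":-0.3},{"rx":0,"ry":0,"rz":0,"dx":-0.413,"dy":-0.217,"dz":-0.4,"gripper":-0.3},{"rx":0,"ry":0,"rz":0,"dx":-0.413,"dy":-0.217,"dz":-0.55,"gripper":-0.3},{"rx":0,"ry":0,"rz":0,"dx":-0.413,"dy":-0.217,"dz":-0.7,"gripper":-0.3},{"rx":0,"ry":0,"rz":0,"dx":-0.413,"dy":-0.217,"dz":-0.8,"gripper":-0.3},{"rx":0,"ry":0,"rz":0,"dx":-0.413,"dy":-0.217,"dz":-0.877,"gripper":-0.3},{"rx":0,"ry":0,"rz":0,"dx":-0.413,"dy":-0.217,"dz":-0.877,"gripper":-0.3},{"rx":0,"ry":0,"rz":0,"dx":-0.413,"dy":-0.217,"dz":-0.877,"gripper":-0.3},{"rx":0,"ry":0,"rz":0,"dx":-0.413,"dy":-0.217,"dz":-0.877,"gripper":1},{"rx":0,"ry":0,"rz":0,"dx":-0.413,"dy":-0.217,"dz":-0.877,"gripper":1},{"rx":0,"ry":0,"rz":0,"dx":-0.413,"dy":-0.217,"dz":-0.877,"gripper":1},{"rx":0,"ry":0,"rz":0,"dx":-0.413,"dy":-0.217,"dz":-0.877,"gripper":1},{"rx":0,"ry":0,"rz":0,"dx":-0.413,"dy":-0.217,"dz":-0.877,"gripper":1}]'
```

```text
time: 17.8
eef_pos: [452.6, -43.1, 28.1]
tool_rot: [3.141, 0.002, 3.142]
wrist_force: [-0.2, -0.5, 6.6]
gripper_width: 0.231
grasp_force: 58.4
```

```bash
python3 -m pendant '[{"rx":0,"ry":0,"rz":0,"dx":0,"dy":0,"dz":0.1,"gripper":1},{"rx":0,"ry":0,"rz":0,"dx":0,"dy":0,"dz":0.3,"gripper":1},{"rx":0,"ry":0,"rz":0,"dx":0,"dy":0,"dz":0.5,"gripper":1},{"rx":0,"ry":0,"rz":0,"dx":0,"dy":0,"dz":0.64,"gripper":1},{"rx":0,"ry":0,"rz":0,"dx":0,"dy":0,"dz":0.66,"gripper":1},{"rx":0,"ry":0,"rz":0,"dx":0.15,"dy":0.08,"dz":0.66,"gripper":1},{"rx":0,"ry":0,"rz":0,"dx":0.3,"dy":0.16,"dz":0.66,"gripper":1},{"rx":0,"ry":0,"rz":0,"dx":0.38,"dy":0.2,"dz":0.66,"gripper":1},{"rx":0,"ry":0,"rz":0,"dx":0.406,"dy":0.216,"dz":0.66,"gripper":1},{"rx":0,"ry":0,"rz":0,"dx":0.406,"dy":0.216,"dz":0.63,"gripper":1},{"rx":0,"ry":0,"rz":0,"dx":0.406,"dy":0.216,"dz":0.6,"gripper":1},{"rx":0,"ry":0,"rz":0,"dx":0.406,"dy":0.216,"dz":0.6,"gripper":1},{"rx":0,"ry":0,"rz":0,"dx":0.406,"dy":0.216,"dz":0.6,"gripper":1}]'
python3 - <<'E'
from h import *
s=r.state();print(s['eef_pos'],s['wrist_force'])
# lid disc vs expected in scene: bright lid pixels centroid near projected disc centre
g=grab_frame('scene');M=T(g);e=s['eef_pos']
p=proj(g,M,np.array([e[0],e[1],e[2]-11]));print('disc top expected',p)
hsv=cv2.cvtColor(g['image'],cv2.COLOR_RGB2HSV);m=cv2.inRange(hsv,(18,50,200),(32,150,255))
n,l,st,c=cv2.connectedComponentsWithStats(m)
for i in range(1,n):
    if st[i,4]>40 and np.hypot(*(c[i]-p))<40: print(st[i],c[i])
E
```

```text
time: 19.42
eef_pos: [573.6, 21.4, 207.2]
tool_rot: [-3.141, -0.0, 3.141]
wrist_force: [0.0, 0.6, -0.1]
gripper_width: 0.233
grasp_force: 58.9
[573.5816013   21.35931606 207.21678713] [ 0.01963639  0.58255597 -0.0648206 ]
disc top expected (np.float64(312.7311315966286), np.float64(190.43124316742373))
[316 183  53  25 443] [339.97065463 194.28442438]
[299 184  10  14  93] [303.07526882 190.38709677]
```

```bash
python3 -m pendant '[{"rx":0,"ry":0,"rz":0,"dx":0,"dy":0,"dz":-0.03,"gripper":1},{"rx":0,"ry":0,"rz":0,"dx":0,"dy":0,"dz":-0.055,"gripper":1},{"rx":0,"ry":0,"rz":0,"dx":0,"dy":0,"dz":-0.06,"gripper":1},{"rx":0,"ry":0,"rz":0,"dx":0,"dy":0,"dz":-0.06,"gripper":1},{"rx":0,"ry":0,"rz":0,"dx":0,"dy":0,"dz":-0.06,"gripper":1}]'|grep -E "pos|force"
python3 -m pendant '[{"rx":0,"ry":0,"rz":0,"dx":0,"dy":0,"dz":-0.004,"gripper":1},{"rx":0,"ry":0,"rz":0,"dx":0,"dy":0,"dz":-0.004,"gripper":1},{"rx":0,"ry":0,"rz":0,"dx":0,"dy":0,"dz":-0.004,"gripper":1}]'|grep -E "pos|force"
python3 -c "
from h import *
for i in range(4): print(r.state()['wrist_force'][2].round(2)); grab_frame('top')"
```

```text
eef_pos: [574.1, 21.9, 189.3]
wrist_force: [-0.2, 0.6, -0.6]
grasp_force: 58.9
eef_pos: [573.9, 21.8, 188.0]
wrist_force: [0.1, -0.6, -1.1]
grasp_force: 58.9
-1.11
0.01
-0.59
-0.22
```

```bash
python3 -m pendant '[{"rx":0,"ry":0,"rz":0,"dx":0,"dy":0,"dz":-0.003,"gripper":1},{"rx":0,"ry":0,"rz":0,"dx":0,"dy":0,"dz":-0.003,"gripper":1},{"rx":0,"ry":0,"rz":0,"dx":0,"dy":0,"dz":-0.003,"gripper":1}]'|grep -E "pos|force"
python3 -c "
from h import *
for i in range(3): print(r.state()['wrist_force'][2].round(2)); grab_frame('top')"
```

```text
eef_pos: [573.9, 21.8, 187.0]
wrist_force: [-0.7, 0.9, -0.7]
grasp_force: 58.9
-0.71
-0.08
-0.6
```

```bash
python3 -m pendant '[{"rx":0,"ry":0,"rz":0,"dx":0,"dy":0,"dz":-0.003,"gripper":1},{"rx":0,"ry":0,"rz":0,"dx":0,"dy":0,"dz":-0.003,"gripper":1},{"rx":0,"ry":0,"rz":0,"dx":0,"dy":0,"dz":-0.003,"gripper":1}]'|grep -E "pos|force"
python3 -c "
from h import *
for i in range(3): print(r.state()['wrist_force'][2].round(2)); grab_frame('top')"
```

```text
eef_pos: [574.1, 22.1, 186.3]
wrist_force: [0.2, 1.0, 0.2]
grasp_force: 59.0
0.15
1.37
1.24
```

Light contact shows at the predicted height of about 186 mm, so I release and lift clear.

```bash
python3 -m pendant '[{"rx":0,"ry":0,"rz":0,"dx":0,"dy":0,"dz":0,"gripper":-0.3},{"rx":0,"ry":0,"rz":0,"dx":0,"dy":0,"dz":0,"gripper":-0.3},{"rx":0,"ry":0,"rz":0,"dx":0,"dy":0,"dz":0,"gripper":-0.3},{"rx":0,"ry":0,"rz":0,"dx":0,"dy":0,"dz":0,"gripper":-0.3},{"rx":0,"ry":0,"rz":0,"dx":0,"dy":0,"dz":0.05,"gripper":-0.3},{"rx":0,"ry":0,"rz":0,"dx":0,"dy":0,"dz":0.15,"gripper":-0.3},{"rx":0,"ry":0,"rz":0,"dx":0,"dy":0,"dz":0.3,"gripper":-0.3},{"rx":0,"ry":0,"rz":0,"dx":0,"dy":0,"dz":0.4,"gripper":-0.3},{"rx":0,"ry":0,"rz":0,"dx":0,"dy":0,"dz":0.4,"gripper":-0.3},{"rx":0,"ry":0,"rz":0,"dx":0,"dy":0,"dz":0.4,"gripper":-0.3}]'
python3 - <<'E'
from h import *
s=r.state();f=grab_frame('wrist');M=T(f,s);im=f['image'];save(f,'w9')
hsv=cv2.cvtColor(im,cv2.COLOR_RGB2HSV);m=cv2.inRange(hsv,(16,60,200),(32,165,255))
n,l,st,c=cv2.connectedComponentsWithStats(m)
for i in range(1,n):
    if st[i,4]>500: print(st[i],c[i])
for z in(169,175): print(z,[np.round(proj(f,M,np.array([574,22,z])+d),1).tolist() for d in ([0,0,0],[0,33,0],[0,-33,0],[33,0,0],[-33,0,0])])
g=grab_frame('scene'); print(g['image'][214:230,309:312].mean(1).round(0).tolist())
G=T(g);h2=cv2.cvtColor(g['image'],cv2.COLOR_RGB2HSV);n,l,st,c=cv2.connectedComponentsWithStats(cv2.inRange(h2,(16,60,200),(32,165,255)))
for i in range(1,n):
    if st[i,4]>200: print('scene',st[i],c[i])
print([np.round(proj(g,G,np.array([574.5,22,175])+d),1).tolist() for d in ([0,0,0],[0,33,0],[0,-33,0],[33,0,0],[-33,0,0])])
E
```

```text
time: 22.98
eef_pos: [573.5, 21.6, 306.1]
tool_rot: [-3.141, -0.0, -3.141]
wrist_force: [-0.6, -0.7, -0.9]
gripper_width: 0.646
grasp_force: 0.0
[127 138  18  59 807] [136.0173482 166.2094176]
[ 383  141   28   94 1578] [396.3599493  187.02217997]
[ 245  164   71   74 3394] [282.98615203 200.12581025]
[  56  272  111   29 1540] [113.1987013  286.40844156]
169 [[280.0, 202.7], [314.9, 202.8], [245.1, 202.7], [279.9, 235.0], [280.1, 168.0]]
175 [[280.0, 204.5], [315.6, 204.6], [244.4, 204.5], [279.9, 237.4], [280.1, 169.2]]
[[141.0, 135.0, 125.0], [140.0, 134.0, 124.0], [139.0, 133.0, 123.0], [136.0, 129.0, 120.0], [138.0, 131.0, 124.0], [136.0, 129.0, 119.0], [137.0, 122.0, 104.0], [141.0, 112.0, 83.0], [127.0, 98.0, 72.0], [100.0, 82.0, 67.0], [87.0, 77.0, 69.0], [83.0, 75.0, 65.0], [82.0, 73.0, 64.0], [84.0, 74.0, 67.0], [83.0, 74.0, 65.0], [83.0, 74.0, 66.0]]
scene [299 183  70  26 769] [329.10143043 194.90247074]
scene [211 245  23  29 269] [221.69144981 257.84386617]
scene [251 282  30  20 205] [265.75121951 291.07317073]
scene [299 322  50  63 722] [322.63157895 350.966759  ]
scene [438 330  64  47 695] [467.16546763 354.52805755]
scene [439 367  20  32 378] [447.23015873 382.06349206]
scene [503 372  53  29 267] [524.3258427  384.28464419]
scene [ 450  379   90   41 1562] [483.33098592 405.07042254]
[[312.6, 196.1], [319.1, 187.2], [305.9, 205.3], [324.8, 201.7], [300.7, 190.6]]
```

Run:
```python
from h import *
im=cv2.imread('pics/w9.png')[:,:,::-1]
print('mid col',[im[r_,278:284].mean(0).astype(int).tolist() for r_ in range(152,182)])
hsv=cv2.cvtColor(np.ascontiguousarray(im),cv2.COLOR_RGB2HSV);m=cv2.inRange(hsv,(16,60,200),(32,165,255))
for v in range(160,242,4):
    x=np.where(m[v,235:330])[0]; print(v,x.min()+235 if len(x) else 0,x.max()+235 if len(x) else 0,end='; ')
s=r.state();f=grab_frame('wrist');M=T(f,s);print([proj(f,M,np.array([x,22,107.])) for x in(545,543,540)])
```

```text
mid col [[124, 78, 51], [104, 72, 54], [77, 66, 58], [62, 63, 60], [59, 63, 62], [61, 65, 63], [72, 76, 74], [89, 95, 92], [95, 100, 97], [86, 88, 85], [109, 92, 74], [165, 126, 84], [204, 153, 97], [212, 159, 99], [197, 150, 98], [177, 141, 101], [196, 158, 111], [237, 198, 131], [250, 223, 146], [251, 228, 151], [251, 227, 150], [251, 226, 149], [251, 226, 149], [250, 225, 148], [250, 225, 148], [250, 224, 147], [249, 223, 146], [249, 222, 145], [249, 221, 144], [248, 220, 143]]
160 0 0; 164 273 281; 168 266 294; 172 264 297; 176 258 301; 180 254 306; 184 251 309; 188 249 312; 192 247 313; 196 246 314; 200 245 315; 204 245 315; 208 270 314; 212 268 313; 216 268 312; 220 265 309; 224 254 307; 228 257 306; 232 262 297; 236 252 325; 240 273 273; [(np.float64(279.96386442717085), np.float64(162.4698372731173)), (np.float64(279.969110902716), np.float64(160.6562399225405)), (np.float64(279.9770168686819), np.float64(157.92325484505523))]
```

The lid disc matches the flat, centred prediction: edges at 168.5/238 rows and 245/316 columns. The cork's outer edge is at the row predicted for flush (162.5).

```bash
python3 -c "
from rig import workorder; print(workorder.close_job())"
```

```text
the job is handed in; nothing more can be done
None
```

The job is handed in at about 23 s: the tall cup is nested in the pot, the collar measures flush with the rim, and the lid sits level and centred on the cup with the gripper clear; no verdict was returned.

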